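Show a mineral under the ultraviolet lamp

TASK

A customer wants to see the calcite pebble in the viewing cabinet glow: lift the ultraviolet hand lamp by its handle up and off the two hooks of its stand, seat it fully down inside the collar on top of the cabinet (either way round), setting it down gently, and let go of the handle. Then press the lamp's spring paddle right down to its stop and finish while still holding it down there with the fingers, since the lamp is lit only while the paddle is held. The light is harmful in the open, so do not press the paddle before the lamp is seated, and leave the other minerals and the little specimen box on the table undisturbed.

Things in the scene. Friction and masses are not known exactly. Their poses are not given: they have to be found in the camera images.
- lamp: Ultraviolet hand lamp, 0.4 to 0.6 kg, hanging level by its handle: grey box 62 x 230 x 46 mm (x,y,z). Origin: centre of underside, below its centre of mass; z up, y along it to the paddle's end. Black handle bar on top: 16 x 16 mm, along y, 100 mm clear between its posts; bar underside 86 mm, top 102 mm above the origin, 40 mm clear above the box.
- lamp_grip (a point): Centre of the handle bar, midway between the posts, 94 mm above the lamp's origin; axes as the lamp's. To be gripped here across the bar (fingers closing along the lamp's x), between the two hooks.
- lamp_paddle (a joint): Paddle switch on the lamp's top, aluminium plate 30 x 48 x 4 mm (x,y,z), hinged at lamp y 66, z 50 mm beside the handle post; the free end (y 113 mm) stands up at rest. In rad: 0 at rest (slopes up 0.24 outward), 0.24 down at its stop (level, upper face 52 mm above the lamp's origin). Sprung: 36 mm from the hinge about 4 N to start, 9 N at the stop; counts as down above 0.19.
- paddle_press (a point): Point to press on the paddle's upper face, mid-width, 36 mm from its hinge; over the full stroke it sinks about 8.5 mm. At rest it lies 101 mm along the lamp's y and 60.5 mm above the lamp's origin.
- cabinet: Grey metal viewing cabinet, fixed, 200 x 290 x 150 mm (x,y,z), with a port and rubber eyeshade in its -x side and a pale pebble inside. Origin: centre of underside. On its flat top a collar, 70 x 238 mm inside (x,y), rings the lamp window (44 x 190 mm); the lamp fits in with 4 mm play all round and rests on the flat top. The collar is 16 mm high: 8 mm upright, then flared to guide the lamp in.
- cabinet_seat (a point): Centre of the collar at the level of the cabinet's flat top (150 mm above the table), where the centre of the lamp's underside comes to rest; axes as the cabinet's: x across the collar, y along it.
- hanger_hooks (a point): On the fixed steel lamp stand (base 160 x 150 mm, 160 mm tall): midway between its two hooks where the bar rests, 154 mm above the table. The hooks, 8 mm round, at y +-36 mm, run level from a crossbar 85 mm behind (+x), under the bar and over the lamp box, to tips 28 mm in front (-x), upturned to 10 mm above this point. To unhook: raise the bar 12 to 28 mm, draw it 75 mm or more to -x.
- garnet: Loose dark red garnet crystal, 40 x 41 x 37 mm, a bystander. Origin: centre of its underside.
- barite_rose: Loose brown barite rosette, 49 x 70 x 34 mm, a bystander. Origin: centre of its underside.
- fluorite_cubes: Loose cluster of green fluorite cubes, 33 x 49 x 35 mm, a bystander. Origin: centre of its underside.
- thumbnail_box: Loose clear specimen box with a black foot, 38 x 38 x 35 mm, a bystander. Origin: centre of its underside.
- calcite_white: Loose white calcite lump, 64 x 109 x 60 mm, a bystander. Origin: centre of its underside.

How it is judged:
By the outcome, as a careful person would: the job done as asked, in the order asked, and still so for the second after the job is handed in, while the arm keeps its last pose, push and grip.
It also fails if it takes over 54 s, if anything falls off the work surface, if the arm or the gripper's body presses on something with over 40 N, if the wrist force passes 120 N, or if a joint passes its speed limit or range.

ROBOT

A 6-joint arm with a two-finger parallel gripper is mounted at the origin on a cart in front of the work surface, level with it; the furniture and walls round the work are solid. World frame = base frame: x ahead of the robot, y to its left, z up, the work surface at z = 0. Lengths are in mm, angles in degrees, forces in N, time in s.
With the tool pointing down it reaches from about 150 to 775 mm from the base axis. Payload 6.1 kg.
Tool frame: the origin (TCP) lies on the centre line of the jaws, within the pads' length; the fingertips stand 25 mm ahead of it and the grasp point (between the pads) lies 6 mm ahead of it (env.tcp_to_tips is the distance from the TCP to the fingertips, in mm); z points along the fingers, y is the line along which they close (so a half turn about z gives the same grasp; the last joint's range is limited). The gripper opens to 85 mm and grips with 20 to 120 N. Pads are 22 mm wide; open, the fingers measure 114 mm over their backs; the gripper's body (76 mm by 85 mm) begins 54 mm behind the grasp point. The pads swing forward as they close: fully open they stand 13 mm farther back than shut.
Start: joints at [67.494, 7.208, -2.269, 80.523, 0, 90], TCP at [200.95, 485.003, 256.295] pointing down, gripper open.
Joint ranges: [-155.77, 155.77], [-54.66, 111.73], [-72.52, 77.12], [-102.08, 115.82], [-83.92, 84.16], [-180, 180]. Speed limits (degrees/s): [136.94, 136.94, 172.46, 180, 180, 180].

INTERFACE

Orientations are given as a 3x3 rotation matrix whose columns are the frame's x, y, z axes.
In Python, from workcell import env, camrig, hand_in gives the robot as it stands (env), with the cameras (camrig) and the job as plain functions.
- The arm moves only by the shell command python3 nudge.py 'ROWS' [FORCE]. ROWS is a JSON list of rows, 1 to 12 of them, each of 7 numbers: a rotation vector rx, ry, rz in degrees, then dx, dy, dz in mm, then the finger opening in mm; each row shifts and turns the commanded pose from where the row before left it, along the tool's axes as they then stand; what a row does not reach is not made up. A row lasts 1/12 s, in which the tool goes at most 41.7 mm and 7.16 degrees, less where a joint would pass 70% of its speed; a pose out of reach is approached as far as the arm can. The fingers move at their own pace and stop on an object; FORCE is the grip in N (left out, the last holds). Time passes only in rows, so rows that do not move let the fingers close. It prints the time, the measured TCP pose, the force, the opening and the grip force at its end.
- env.get_obs(): the state, without advancing time (a new reading comes with each control period).
- camrig.read_camera(name): name is "scene" or "side" or "wrist"; returns a dict with "color" (400x640x3 uint8, red, green, blue), "camera_matrix" (3x3 intrinsics, pixels), "D" ([k1, k2, p1, p2, k3] as OpenCV has them; the pictures are not rectified), "rvec" (rotation vector, rad) and "tvec" (3), from world to camera coordinates, as OpenCV has them; the wrist camera has in their place "hand_eye" (4x4, takes a point from camera to tool coordinates, whose origin is the TCP and whose axes are the flange's). Camera axes: x right, y down, z forward; pixel columns grow to the right and rows downward; lengths in mm; the calibration is good to about 2 mm. A picture is of the moment at which its call begins: read the wrist's pose just before it. There is no depth.
- hand_in(): hands the job in; it is judged then, once.
The state is a dict: "t": time; "joints": joint angles; "qd": joint speeds; "joint_torque": joint torques, N m; "tcp_pos": TCP position; "ee_rot": TCP orientation; "contact_force": force on the tool from outside, world axes, zero at the start; "wrist_torque": the same for the moment, N m; "opening": finger opening in mm; "finger_force": force on a finger pad.
Only numpy, scipy, OpenCV 4.12 (cv2) and the standard library are available. Lean on these libraries where they do the work, as an engineer would, in place of code of your own. Each camera call takes 0.05 s, during which the arm holds its last target. There are 200 camera calls.

## Working session

There is one attempt and no reset: what is moved stays moved. The work goes in short steps, Python scripts to look and compute and a shell command to move; the robot and the scene stay as the last step left them, time stands still between calls to the robot, and variables do not carry over. Pictures are saved under pics/ and viewed, at most 10 in all, crops included, and the job is handed in when it is done.

```bash
ls; mkdir -p pics
python3 - <<'E'
from workcell import env, camrig, hand_in
import cv2,numpy as np
o=env.get_obs();print({k:np.round(v,2).tolist() for k,v in o.items()}, env.tcp_to_tips)
for n in ["scene","side","wrist"]:
    r=camrig.read_camera(n);cv2.imwrite(f"pics/{n}0.png",r["color"][:,:,::-1])
    print(n,{k:np.round(v,3).tolist() for k,v in r.items() if k!="color"})
E
```

```text
nudge.py
pics
workcell.py
{'t': 0.0, 'joints': [67.5, 7.24, -2.33, 80.52, -0.0, 90.0], 'qd': [0.03, 0.1, 0.05, -0.09, -0.03, 0.0], 'joint_torque': [0.0, -43.59, 35.29, 0.02, 0.0, 0.0], 'tcp_pos': [200.81, 484.68, 255.51], 'ee_rot': [[-0.92, 0.38, -0.0], [0.38, 0.92, -0.0], [-0.0, -0.0, -1.0]], 'contact_force': [0.75, 0.66, 0.84], 'wrist_torque': [0.04, 0.01, 0.06], 'finger_force': 0.0, 'opening': 85.3} 25.0
scene {'camera_matrix': [[441.669, 0.0, 314.77], [0.0, 441.669, 196.427], [0.0, 0.0, 1.0]], 'D': [-0.087, 0.0, 0.0, 0.0, 0.0], 'rvec': [2.161, -1.125, 0.464], 'tvec': [-281.194, 420.102, 923.566]}
side {'camera_matrix': [[393.022, 0.0, 315.104], [0.0, 393.022, 200.673], [0.0, 0.0, 1.0]], 'D': [-0.061, 0.0, 0.0, 0.0, 0.0], 'rvec': [1.987, -0.196, 0.159], 'tvec': [-518.064, 142.44, 918.584]}
wrist {'camera_matrix': [[283.179, 0.0, 321.821], [0.0, 283.179, 197.598], [0.0, 0.0, 1.0]], 'D': [-0.02, 0.0, 0.0, 0.0, 0.0], 'hand_eye': [[-0.0, -0.963, -0.268, 68.672], [1.0, -0.0, -0.0, -0.377], [0.0, -0.268, 0.963, -117.753], [0.0, 0.0, 0.0, 1.0]]}
```

View pics/scene0.png

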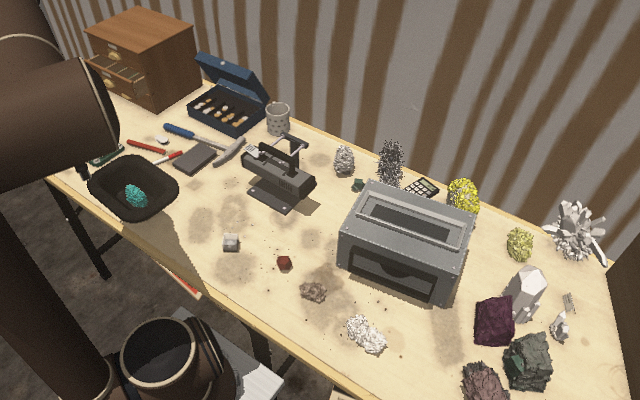

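View pics/side0.png

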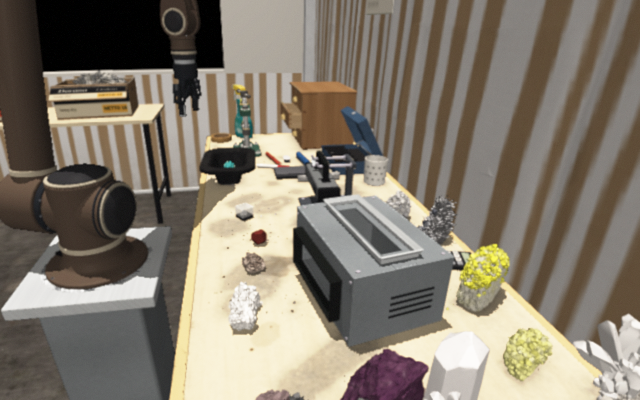

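The scene view shows the lamp on its stand at about (280,175) with the paddle at about (252,150), and the cabinet at about (405,240) with its collar at (415,220). The side view shows the collar at (372,228) and the lamp end-on at about (325,175). Next I'll zoom in.

```bash
cat > h.py <<'E'
from workcell import env, camrig, hand_in
import cv2,numpy as np
def cam(n,r=None,o=None):
    r=r or camrig.read_camera(n)
    if n=="wrist":
        T=np.eye(4);T[:3,:3]=o["ee_rot"];T[:3,3]=o["tcp_pos"];T=T@np.array(r["hand_eye"])
        R=T[:3,:3].T;t=-R@T[:3,3]
    else:
        R=cv2.Rodrigues(np.array(r["rvec"],float))[0];t=np.array(r["tvec"],float).ravel()
    return dict(K=np.array(r["camera_matrix"],float),D=np.array(r["D"],float),R=R,t=t,img=r["color"])
def ray(c,p):
    u=cv2.undistortPoints(np.array([[p]],float),c["K"],c["D"]).ravel()
    d=c["R"].T@np.array([*u,1]);return -c["R"].T@c["t"],d/np.linalg.norm(d)
def onz(c,p,z):
    o,d=ray(c,p);return o+d*(z-o[2])/d[2]
def proj(c,X): return cv2.projectPoints(np.array(X,float).reshape(-1,3),cv2.Rodrigues(c["R"])[0],c["t"],c["K"],c["D"])[0].reshape(-1,2)
def tri(c1,p1,c2,p2):
    a,d=ray(c1,p1);b,e=ray(c2,p2)
    s=np.linalg.lstsq(np.c_[d,-e],b-a,rcond=None)[0]
    P,Q=a+s[0]*d,b+s[1]*e;return (P+Q)/2,np.linalg.norm(P-Q)
def crop(c,x,y,w,h,s,f):
    cv2.imwrite(f,cv2.resize(c["img"][y:y+h,x:x+w,::-1],None,fx=s,fy=s,interpolation=cv2.INTER_CUBIC))
E
python3 - <<'E'
from h import *
s=cam("scene");d=cam("side")
a=cv2.resize(s["img"][125:325,230:490],None,fx=3,fy=3,interpolation=cv2.INTER_CUBIC)
cv2.imwrite("pics/s_crop.png",a[:,:,::-1])
a=cv2.resize(d["img"][140:340,260:460],None,fx=3,fy=3,interpolation=cv2.INTER_CUBIC)
cv2.imwrite("pics/d_crop.png",a[:,:,::-1])
E
```

```text
(no output)
```

View pics/s_crop.png

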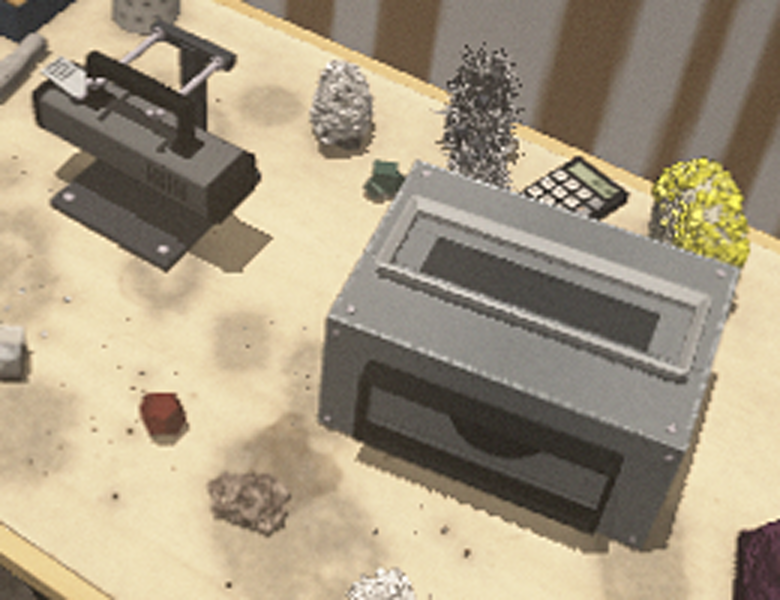

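View pics/d_crop.png

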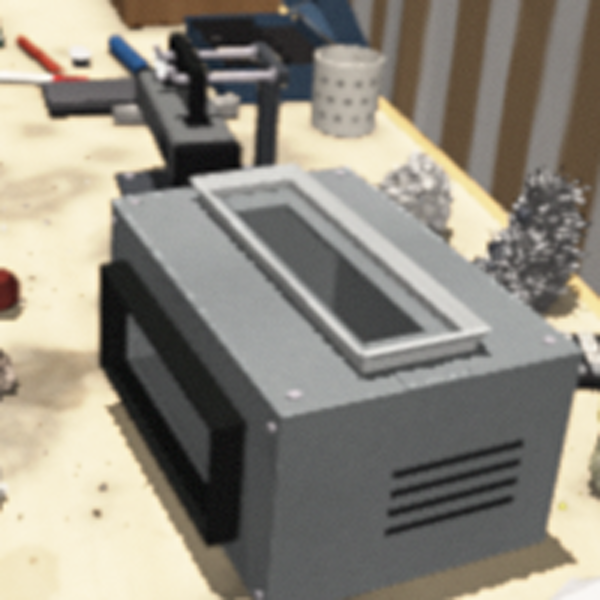

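The scene crop shows the cabinet top corners at crop (415,162), (738,265), (688,447) and (328,318), the lamp handle bar running from (88,55) to (195,100), and the paddle at (66,75). The side crop shows matching cabinet corners at (345,168), (578,352), (275,412) and (120,198), and the bar end-on at (185,45).

Run:
```python
from h import *
np.set_printoptions(precision=1,suppress=True)
s=cam("scene");d=cam("side")
S=lambda x,y:(230+(x+.5)/3-.5,125+(y+.5)/3-.5)
D=lambda x,y:(260+(x+.5)/3-.5,140+(y+.5)/3-.5)
for n,a,b in [("top bk+y",(415,162),(345,168)),("bk-y",(738,265),(578,352)),("fr-y",(688,447),(275,412)),("fr+y",(328,318),(120,198)),
 ("col bk+y",(415,197),(300,167)),("col bk-y",(708,292),(492,330)),("col fr-y",(690,378),(365,370)),("col fr+y",(378,268),(192,180)),
 ("win bk+y",(447,237),(278,205)),("win fr-y",(648,350),(358,343)),
 ("bar near-end top",(195,98),(203,68)),("bar far end",(88,55),(173,36)),("box corner -y front top",(212,186),(175,145)),("box corner -y back top",(258,155),(238,148))]:
    P,g=tri(s,S(*a),d,D(*b));print(n,P,"gap %.1f"%g)
print("bar ends on z~158+", onz(s,S(88,55),162),onz(s,S(195,98),162))
for n,p in [("garnet",(163,420)),("barite",(250,510)),("calc",(385,580)),("box",(10,360))]: print(n,onz(s,S(*p),10))
o=env.get_obs();w=cam("wrist",o=o);print(proj(w,[[452,340,60]]))
```

```text
top bk+y [660.3 -55.3 145.8] gap 1.8
bk-y [ 707.3 -338.4  146.2] gap 3.4
fr-y [ 506.8 -373.3  153.7] gap 3.7
fr+y [469.9 -86.3 145.7] gap 7.9
col bk+y [611.4 -82.4 160.5] gap 4.9
col bk-y [ 651.7 -329.8  161.5] gap 0.7
col fr-y [ 565.1 -350.3  157.5] gap 1.5
col fr+y [522.4 -98.9 163.2] gap 5.0
win bk+y [ 584.5 -126.9  155.1] gap 5.6
win fr-y [ 576.4 -312.   150.9] gap 2.8
bar near-end top [590.6 135.8 170.6] gap 2.2
bar far end [589.  259.4 163. ] gap 0.7
box corner -y front top [555.6  92.  113.4] gap 1.3
box corner -y back top [612.5  81.5 112. ] gap 3.4
bar ends on z~158+ [590.4 260.5 162. ] [599.8 142.3 162. ]
garnet [383.7  20.9  10. ]
barite [354.  -91.5  10. ]
calc [ 363.2 -215.3   10. ]
box [355.6 172.3  10. ]
[[295.7 380.4]]
```

View pics/wrist0.png

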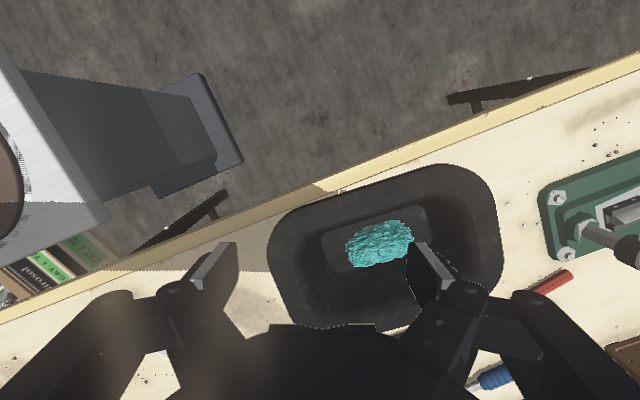

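The wrist view shows only the tray and the fingers, with no lamp. From the two views the cabinet yaw is about 9.5° with the collar centre near (587,-214), and the lamp bar is near (592,198). I'll move above the lamp for a wrist look.

```bash
python3 nudge.py '[[0,0,0,-36,-9,-5,85],[0,0,0,-36,-9,-5,85],[0,0,0,-36,-9,-5,85],[0,0,0,-36,-9,-5,85],[0,0,0,-36,-9,-5,85],[0,0,0,-36,-9,-5,85],[0,0,0,-36,-9,-5,85],[0,0,0,-36,-9,-5,85],[0,0,0,-36,-9,-5,85],[0,0,0,-36,-9,-5,85],[0,0,0,-36,-9,-5,85],[0,0,0,-36,-9,-5,85]]' 
python3 nudge.py '[[0,0,0,-36,-6,-5,85],[0,0,6.75,0,0,0,85],[0,0,6.75,0,0,0,85],[0,0,6.75,0,0,0,85],[0,0,6.75,0,0,0,85],[0,0,6.75,0,0,0,85],[0,0,6.75,0,0,0,85],[0,0,6.75,0,0,0,85],[0,0,6.75,0,0,0,85],[0,0,6.75,0,0,0,85],[0,0,6.75,0,0,0,85],[0,0,0,0,0,0,85]]'
python3 - <<'E'
from h import *
np.set_printoptions(precision=3,suppress=True)
o=env.get_obs();w=cam("wrist",o=o);cv2.imwrite("pics/w1.png",w["img"][:,:,::-1]);print(o["tcp_pos"],o["ee_rot"],o["joints"],o["t"])
E
```

```text
t: 1.4
tcp_pos: [560.0, 218.4, 316.6]
ee_rot: [[-0.924, 0.383, 0.0], [0.383, 0.924, 0.0], [-0.0, 0.0, -1.0]]
contact_force: [0.7, 1.6, 0.9]
opening: 85.2
finger_force: 0.0
t: 2.4
tcp_pos: [589.7, 200.5, 321.2]
ee_rot: [[0.003, 1.0, -0.0], [1.0, -0.003, -0.0], [-0.0, -0.0, -1.0]]
contact_force: [-0.2, 0.4, 0.8]
opening: 84.9
finger_force: 0.0
[589.712 200.548 321.227] [[ 0.003  1.    -0.   ]
 [ 1.    -0.003 -0.   ]
 [-0.    -0.    -1.   ]] [ 18.782  19.171  21.052  91.885   0.    108.952] 2.4
```

View pics/w1.png

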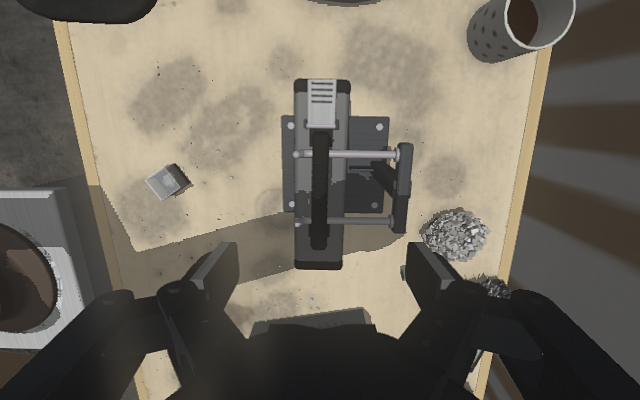

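The wrist view shows the bar running from (321,135) to (318,248), with the paddle at the +y end at (321,100). The hook tips are at (297,154) and (297,223), and the box spans columns 294–350. I'll now measure the bar edges by mask and ray-cast them.

Run:
```python
from h import *
np.set_printoptions(precision=1,suppress=True)
o=env.get_obs();w=cam("wrist",o=o);g=cv2.cvtColor(w["img"],cv2.COLOR_RGB2GRAY)
for r in (138,170,200,240,248): print(r,g[r,288:356])
m=(g<48).astype(np.uint8);m[:, :300]=0;m[:,340:]=0;m[:130]=0;m[252:]=0
n,l,st,ce=cv2.connectedComponentsWithStats(m);k=1+st[1:,4].argmax();print(st[k],ce[k])
P=[]
for r in range(165,215,3):
    x=np.where(l[r]==k)[0]
    if len(x): print(r,x.min(),x.max(),end=' | '); P.append(onz(w,((x.min()+x.max())/2,r),170))
P=np.array(P);print();print("bar fit",np.polyfit(P[:,1],P[:,0],1),P.mean(0))
# end points of bar top: first and last rows
for r in (st[k][1],st[k][1]+st[k][3]-1):
    x=np.where(l[r]==k)[0];print("end",r,onz(w,(x.mean(),r),170))
# box rims at top z=114.
for z in (114,):
  for p in [(294,85),(294,268),(350,85),(342,268)]: print(p,onz(w,p,z))
print("hook tips",onz(w,(297,154),158),onz(w,(297,223),158))
print("paddle",onz(w,(320.5,81),134),onz(w,(320.5,127),118))
```

```text
138 [ 87  87  86  86  86  86  79  93 101 108 116 119 120 119 119 119 119 120
 119 119 123  85  56  51  46  46  48  50  50  49  49  50  50  50  49  49
  48  48  47  46  43  42  41  40  66 110 119 117 116 117 116 116 116 117
 117 117 110 101  95  74  55  74  80  80  80  80  80  79]
170 [ 84  85  84  84  84  76  75  91 100 106 116 118 117 117 116 116 116 116
 117 116 116 117 118 104  63  38  42  45  48  47  48  48  47  48  46  46
  46  45  44  38  45  65  69  66 105 116 114 113 113 114 113 113 113 114
 111 103  96  82  57  72  81  81  59  74  82  79  77  77]
200 [79 76 74 71 72 69 60 62 65 67 70 71 70 70 70 70 69 69 68 68 67 68 70 53
 37 37 36 38 37 37 36 36 36 36 37 37 36 35 34 52 66 68 68 68 67 67 68 68
 68 67 67 67 67 66 65 61 54 50 49 49 51 50 50 51 51 51 51 50]
240 [106 106 106 107 108  99  70  61  65  67  69  69  69  69  69  69  69  69
  68  69  69  64  46  37  39  40  39  40  39  41  39  39  40  41  40  39
  38  37  46  66  69  69  69  69  69  69  69  68  69  69  69  67  66  63
  63 104 115 113 111 112 111 111 113 115 115 115 115 114]
248 [108 107 108 108 110 101  71  60  65  68  69  68  69  69  69  69  70  68
  68  69  69  70  70  58  43  40  41  41  41  40  40  41  41  41  42  39
  42  64  70  70  69  68  69  69  69  69  70  69  68  69  69  67  66  60
  87 110 115 113 114 113 111 113 116 116 116 117 116 115]
[ 308  131   25  119 1683] [319.6 196.7]
165 313 328 | 168 313 327 | 171 313 328 | 174 313 327 | 177 313 327 | 180 313 327 | 183 313 327 | 186 312 327 | 189 313 327 | 192 312 327 | 195 312 327 | 198 312 326 | 201 312 326 | 204 312 326 | 207 312 326 | 210 311 326 | 213 312 326 | 
bar fit [  0.  579.3] [586.5 201.9 170. ]
end 131 [586.9 257.5 170. ]
end 249 [584.8 138.  170. ]
(294, 85) [558.5 303.5 114. ]
(294, 268) [553.2  84.  114. ]
(350, 85) [618.8 303.6 114. ]
(342, 268) [614.7  84.2 114. ]
hook tips [564.1 234.8 158. ] [562.5 162.2 158. ]
paddle [587.1 305.2 134. ] [587.1 259.7 118. ]
```

The bar axis is at x≈586.5, the lamp yaw is about -1.3°, and the centre is y≈197.5. The earlier triangulation put the bar top at z=170.6, against 170 expected. I'll descend partway and re-check height and position from the second wrist position.

```bash
python3 nudge.py '[[0,0,1.2,-3,-3,20,85],[0,0,0,0,0,20,85],[0,0,0,0,0,20,85],[0,0,0,0,0,10,85],[0,0,0,0,0,0,85],[0,0,0,0,0,0,85]]'
python3 - <<'E'
from h import *
np.set_printoptions(precision=3,suppress=True)
o=env.get_obs();w=cam("wrist",o=o);cv2.imwrite("pics/w2.png",w["img"][:,:,::-1]);print(o["tcp_pos"],o["joints"])
E
```

```text
t: 3.0
tcp_pos: [586.5, 197.5, 251.4]
ee_rot: [[0.02, 1.0, -0.001], [1.0, -0.02, -0.0], [-0.0, -0.001, -1.0]]
contact_force: [-0.2, -0.1, 1.1]
opening: 84.9
finger_force: 0.0
[586.478 197.486 251.373] [ 18.611  17.677  10.195  82.565  -0.002 109.745]
```

View pics/w2.png

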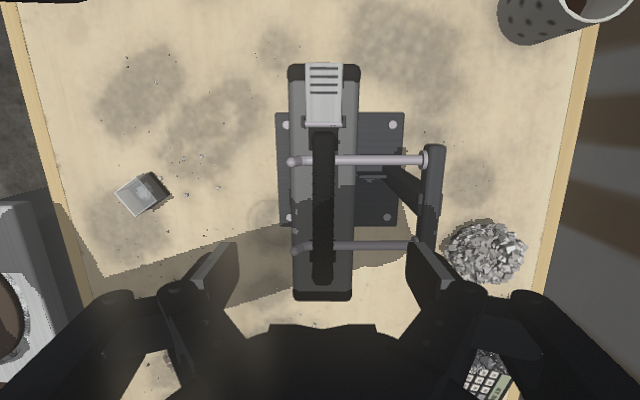

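The bar is now vertical at column ~322, running from row 130 to row 285. The hook tips are at (293,161) and (297,246). I'll triangulate them with the first wrist view.

Run:
```python
from h import *
np.set_printoptions(precision=1,suppress=True)
r=camrig.read_camera("wrist")
R0=np.array([[.003,1,0],[1,-.003,0],[0,0,-1.]])
a=cam("wrist",r,dict(ee_rot=R0,tcp_pos=[589.7,200.5,321.2]))
o=env.get_obs();b=cam("wrist",r,o)
for n,p,q in [("hookL +y",(297,154),(293,161)),("hook -y",(297,223),(297,246)),("bar -y end",(318.5,249),(322,285)),("box -y end",(318.5,269),(322.5,301)),("paddle end",(320.5,80),(324,64.5)),("paddle hinge",(320.5,128),(324,125))]:
    print(n,*tri(a,p,b,q))
print(onz(b,(322,200),170),onz(b,(293,161),158),onz(b,(297,246),158),onz(b,(322,285),170),onz(b,(322,301),114),onz(b,(324,64),114))
```

```text
hookL +y [560.8 229.6 115.4] 0.5957655648856865
hook -y [559.8 146.9 117.7] 2.665541311194751
bar -y end [585.2 141.7 177.8] 0.1360516018341295
box -y end [584.4  87.1 121.8] 0.6489611842469148
paddle end [588.9 303.7 150. ] 2.4363996474010468
paddle hinge [588.2 263.8 286.1] 0.16864167229533897
[586.7 207.9 170. ] [565.4 235.5 158. ] [565.4 165.8 158. ] [585.2 136.7 170. ] [584.2  81.6 114. ] [590.5 309.8 114. ]
```

The heights agree with the plane checks: the box spans 228 mm at z=114, against 230 given, and the scene/side bar top is at 170.6. The short-baseline z values are noisy, so I'm not using them. I'll descend and grip.

```bash
python3 nudge.py '[[0,0,0,0,0,18,85],[0,0,0,0,0,18,85],[0,0,0,0,0,18,85],[0,0,0,0,0,18,85],[0,0,0,0,0,11,85],[0,0,0,0,0,0,85],[0,0,0,0,0,0,10],[0,0,0,0,0,0,10],[0,0,0,0,0,0,10],[0,0,0,0,0,0,10],[0,0,0,0,0,0,10],[0,0,0,0,0,0,10]]' 70
python3 nudge.py '[[0,0,0,0,0,0,10],[0,0,0,0,0,0,10],[0,0,0,0,0,0,10],[0,0,0,0,0,0,10]]'
```

```text
t: 4.1
tcp_pos: [586.7, 197.6, 169.1]
ee_rot: [[0.021, 1.0, 0.001], [1.0, -0.021, 0.0], [0.0, 0.001, -1.0]]
contact_force: [-3.6, -0.0, 4.0]
opening: 14.8
finger_force: 68.1
t: 4.43
tcp_pos: [586.6, 197.6, 169.1]
ee_rot: [[0.021, 1.0, 0.001], [1.0, -0.021, 0.0], [0.0, 0.001, -1.0]]
contact_force: [-3.2, -0.1, 6.1]
opening: 15.1
finger_force: 68.5
```

```bash
python3 nudge.py '[[0,0,0,0,0,-5,10],[0,0,0,0,0,-5,10],[0,0,0,0,0,-5,10],[0,0,0,0,0,-5,10],[0,0,0,0,0,0,10],[0,0,0,0,0,0,10]]'
python3 - <<'E'
from h import *
s=cam("scene");d=cam("side")
a=cv2.resize(s["img"][130:215,230:330],None,fx=4,fy=4,interpolation=cv2.INTER_CUBIC)
b=cv2.resize(d["img"][110:210,280:375],None,fx=4,fy=4,interpolation=cv2.INTER_CUBIC)[:340]
cv2.imwrite("pics/lift.png",np.hstack([a,b])[:,:,::-1])
E
```

```text
t: 4.93
tcp_pos: [586.9, 197.6, 188.5]
ee_rot: [[0.021, 1.0, 0.0], [1.0, -0.021, 0.0], [0.0, 0.0, -1.0]]
contact_force: [0.2, -0.1, -5.5]
opening: 14.5
finger_force: 68.7
```

View pics/lift.png

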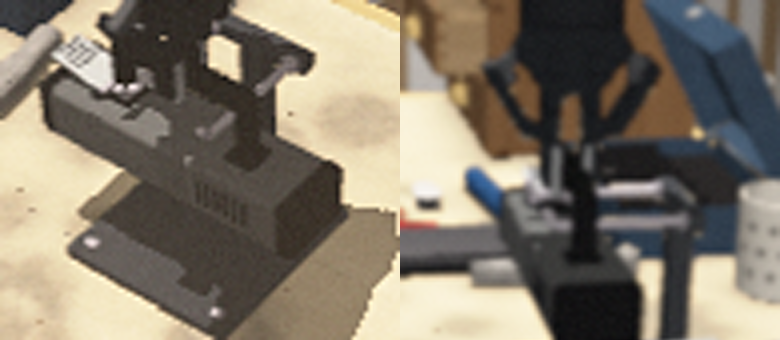

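The left half of the picture shows the lamp lifted with its bar in the pads, and the right half shows the hooks below the bar. The measured load is -5.5 N, which fits a mass of about 0.56 kg. Next I'll draw it out to -x and raise it.

```bash
python3 nudge.py '[[0,0,0,0,-8,0,10],[0,0,0,0,-12,0,10],[0,0,0,0,-14,0,10],[0,0,0,0,-14,0,10],[0,0,0,0,-14,0,10],[0,0,0,0,-14,0,10],[0,0,0,0,-14,0,10],[0,0,0,0,-10,0,10],[0,0,0,0,0,0,10]]'
python3 nudge.py '[[0,0,0,0,0,-10,10],[0,0,0,0,0,-20,10],[0,0,0,0,0,-20,10],[0,0,0,0,0,-20,10],[0,0,0,0,0,-20,10],[0,0,0,0,0,-15,10],[0,0,-3.6,0,0,0,10],[0,0,-3.6,0,0,0,10],[0,0,-3.6,0,0,0,10],[0,0,0,0,0,0,10]]'
```

```text
t: 5.78
tcp_pos: [484.3, 199.5, 188.4]
ee_rot: [[0.02, 1.0, -0.001], [1.0, -0.02, -0.0], [-0.0, -0.001, -1.0]]
contact_force: [0.5, 0.6, -6.3]
opening: 15.1
finger_force: 68.8
t: 6.62
tcp_pos: [487.5, 199.7, 294.1]
ee_rot: [[-0.168, 0.986, 0.001], [0.986, 0.168, 0.0], [0.0, 0.001, -1.0]]
contact_force: [-0.9, 0.1, -6.1]
opening: 14.3
finger_force: 68.9
```

```bash
python3 nudge.py '[[0,0,0,-10,-2,0,10],[0,0,0,-20,-4,0,10],[0,0,0,-35,-6,0,10],[0,0,0,-35,-6,0,10],[0,0,0,-35,-7,0,10],[0,0,0,-35,-7,0,10],[0,0,0,-35,-6,0,10],[0,0,0,-35,-6,0,10],[0,0,0,-35,-7,0,10],[0,0,0,-35,-7,0,10],[0,0,0,-35,-6,0,10],[0,0,0,-35,-6,0,10]]'
python3 nudge.py '[[0,0,0,-35,-6,0,10],[0,0,0,-30,-6,0,10],[0,0,0,-20,-4,0,10],[0,0,0,-10,-2,0,10],[0,0,0,0,0,0,10],[0,0,0,0,0,0,10],[0,0,0,0,0,0,10]]'
python3 - <<'E'
from h import *
o=env.get_obs();w=cam("wrist",o=o);cv2.imwrite("pics/w3.png",w["img"][:,:,::-1]);print(o["joints"])
E
```

```text
t: 7.62
tcp_pos: [480.3, -189.2, 293.8]
ee_rot: [[-0.164, 0.986, 0.001], [0.986, 0.164, -0.001], [-0.001, 0.0, -1.0]]
contact_force: [1.3, 0.2, -5.2]
opening: 14.7
finger_force: 68.9
t: 8.2
tcp_pos: [479.0, -282.7, 293.4]
ee_rot: [[-0.167, 0.986, -0.0], [0.986, 0.167, 0.001], [0.001, 0.0, -1.0]]
contact_force: [-0.6, 0.5, -5.5]
opening: 14.6
finger_force: 68.9
[-3.05589650e+01  1.08891996e+01  6.73524650e+00  8.58636421e+01
  2.58394967e-02  4.98458584e+01]
```

View pics/w3.png

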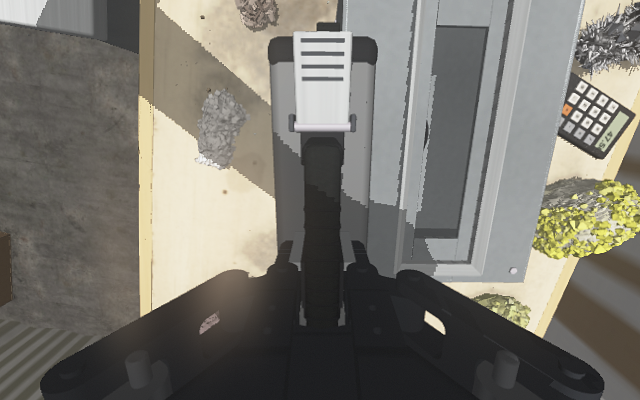

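The wrist view shows the held lamp centred at column ~322, with the collar to its right. The window runs from (437,27)/(488,27) down to (413,228)/(457,237), and the collar's right-hand rim is at columns ~507 to 472. I'll measure the edges by gradient.

Run:
```python
from h import *
np.set_printoptions(precision=1,suppress=True)
o=env.get_obs();w=cam("wrist",o=o);g=cv2.cvtColor(w["img"],cv2.COLOR_RGB2GRAY)
for r in (40,90,140,190):
    x=g[r-1:r+2].astype(float).mean(0);dx=np.convolve(x,[1,1,0,-1,-1],'same')
    e=[(i,int(dx[i])) for i in range(385,530) if abs(dx[i])>16 and abs(dx[i])==abs(dx[i-3:i+4]).max()]
    print(r,[(i,v,*np.round(onz(w,(i,r),150)[:2],0)) for i,v in e])
for c in (428,440,450):
    x=g[:,c-1:c+2].astype(float).mean(1);dx=np.convolve(x,[1,1,0,-1,-1],'same')
    e=[(i,int(dx[i])) for i in list(range(3,60))+list(range(215,290)) if abs(dx[i])>16 and abs(dx[i])==abs(dx[i-3:i+4]).max()]
    print(c,[(i,v,*np.round(onz(w,(c,i),150)[:2],0)) for i,v in e])
for p in [(438,26),(488,27),(457,238),(415,228)]: print(p,onz(w,p,150))
crop(w,370,0,180,290,2,"pics/w3c.png")
```

```text
40 [(414, 201, np.float64(532.0), np.float64(-140.0)), (434, -147, np.float64(549.0), np.float64(-137.0)), (487, 183, np.float64(593.0), np.float64(-129.0)), (502, -147, np.float64(605.0), np.float64(-127.0)), (507, 162, np.float64(609.0), np.float64(-126.0)), (525, -40, np.float64(625.0), np.float64(-123.0))]
90 [(409, 233, np.float64(537.0), np.float64(-179.0)), (434, -126, np.float64(559.0), np.float64(-175.0)), (480, 175, np.float64(599.0), np.float64(-168.0)), (494, -153, np.float64(611.0), np.float64(-166.0)), (499, 175, np.float64(615.0), np.float64(-165.0)), (516, -48, np.float64(630.0), np.float64(-162.0))]
140 [(405, 229, np.float64(544.0), np.float64(-221.0)), (424, -212, np.float64(561.0), np.float64(-218.0)), (472, 173, np.float64(605.0), np.float64(-211.0)), (486, -143, np.float64(618.0), np.float64(-208.0)), (491, 197, np.float64(622.0), np.float64(-208.0)), (507, -60, np.float64(637.0), np.float64(-205.0))]
190 [(400, 213, np.float64(551.0), np.float64(-267.0)), (423, -140, np.float64(573.0), np.float64(-264.0)), (465, 166, np.float64(613.0), np.float64(-257.0)), (478
[... 466 characters left out ...]
(228, -50, np.float64(600.0), np.float64(-299.0)), (238, 170, np.float64(603.0), np.float64(-309.0)), (264, 190, np.float64(611.0), np.float64(-337.0)), (275, -57, np.float64(614.0), np.float64(-349.0)), (282, -250, np.float64(617.0), np.float64(-357.0))]
450 [(25, -192, np.float64(559.0), np.float64(-123.0)), (228, -49, np.float64(609.0), np.float64(-297.0)), (238, 177, np.float64(613.0), np.float64(-307.0)), (264, 172, np.float64(621.0), np.float64(-335.0)), (278, 64, np.float64(626.0), np.float64(-351.0)), (287, -320, np.float64(629.0), np.float64(-361.0))]
(438, 26) [ 549.1 -125.9  150. ]
(488, 27) [ 590.4 -119.2  150. ]
(457, 238) [ 619.6 -306.1  150. ]
(415, 228) [ 575.1 -302.6  150. ]
```

View pics/w3c.png

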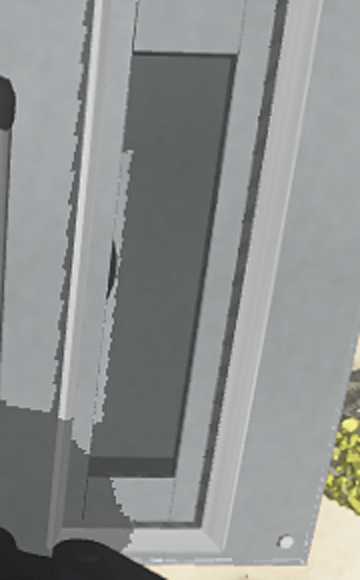

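The crop confirms the window edges: right edge along columns 488 to 457, +y edge at row 25, -y edge at row 238. At z=150 this gives 44.5 x 190.8 mm, against 44 x 190 given, with centre (583.1,-215.8) and yaw about 8.9°. Next I'll check where the lamp sits along the bar in the grip.

Run:
```python
from h import *
np.set_printoptions(precision=1,suppress=True)
o=env.get_obs();w=cam("wrist",o=o);R=np.array(o["ee_rot"]);T=np.array(o["tcp_pos"]);g=cv2.cvtColor(w["img"],cv2.COLOR_RGB2GRAY)
zo=T[2]-101
L=lambda p,z:(R.T@(onz(w,p,zo+z)-T))[:2]
print("cap end rows",g[26:50,283],g[26:50,362]); print("paddle rows",g[22:45,322],g[118:142,300])
print("paddle end",L((322.5,31),63.4),"cap end L/R",L((283,37),46),L((362,37),46),"hinge pin",L((322,127),52))
for r in (60,230): 
    x=g[r].astype(int);print(r,x[262:284],x[360:384])
    for z,cl,cr in ((46,270,377),): print(L((cl,r),z),L((cr,r),z))
print("window ctr in tool",R.T@(np.array([583.1,-215.8,150])-T), "x-axis yaw", np.degrees(np.arctan2(R[1,1],R[0,1])))
```

```text
cap end rows [161 162 162 161 161 160 160 161 164 166 102  64  65  66  67  68  69  69
  71  70  71  71  71  71] [170 169 170 170 170 169 167 168 167 171 123  67  58  61  61  63  63  64
  64  64  65  64  64  66]
paddle rows [155  56  62  62  63  64  64  62  53 180 221 223 220 220 222 229 120  96
  99  94 159 225 221] [219 219 219 219 219 213 209 224 225 216 202 183 155 107 107 105 104 105
 104 104 104 103 103 107]
paddle end [109.9  -0.6] cap end L/R [111.6 -22.3] [111.6  21.2] hinge pin [63.5 -0.8]
60 [185 187 191 194 196 188 138  66  66  68  70  70  70  71  71  69  69  68
  69  67  67  67] [ 61  61  60  61  60  61  60  62  62  61  60  58  59  57  57  52  53 179
 172 170 172 172 172 172]
[ 99.9 -29.9] [99.9 30. ]
230 [220 222 222 222 222 222 220 217 212 208 207 206 206 207 148  87  86  88
  89  90  91  94] [85 84 82 80 80 76 70 66 90 98 97 96 96 96 97 96 97 97 96 96 97 97 97 97]
[ -2.1 -34.9] [-2.2 35.2]
window ctr in tool [ 48.1 113.6 143.7] x-axis yaw 9.659958431320783
```

```bash
python3 nudge.py '[[0,0,0,5,10,0,10],[0,0,0,9,20,0,10],[0,0,0,9,21,0,10],[0,0,0,9,21,0,10],[0,0,0,9,21,0,10],[0,0,0,7,14,0,10],[0,0,0,3,7,0,10],[0,0,0.7,0,0,0,10],[0,0,0,0,0,0,10],[0,0,0,0,0,0,10]]'
python3 - <<'E'
from h import *
np.set_printoptions(precision=1,suppress=True)
o=env.get_obs();R=np.array(o["ee_rot"]);T=np.array(o["tcp_pos"])
print(T,R.T@(np.array([583.1,-215.8,150])-T)+[2.7,.4,0],np.degrees(np.arctan2(R[1,1],R[0,1])),o["contact_force"])
s=cam("scene");d=cam("side")
a=cv2.resize(s["img"][140:280,330:490],None,fx=2.4,fy=2.4,interpolation=cv2.INTER_CUBIC)
b=cv2.resize(d["img"][140:280,290:440],None,fx=2.4,fy=2.4,interpolation=cv2.INTER_CUBIC)
cv2.imwrite("pics/over.png",np.hstack([a,b])[:,:,::-1])
E
```

```text
t: 9.18
tcp_pos: [582.3, -214.5, 293.4]
ee_rot: [[-0.154, 0.988, -0.0], [0.988, 0.154, -0.0], [-0.0, -0.001, -1.0]]
contact_force: [0.2, -0.8, -5.6]
opening: 14.8
finger_force: 69.0
[ 582.3 -214.5  293.4] [  1.4   1.1 143.4] 8.85917208420102 [ 0.2 -0.8 -5.6]
```

View pics/over.png

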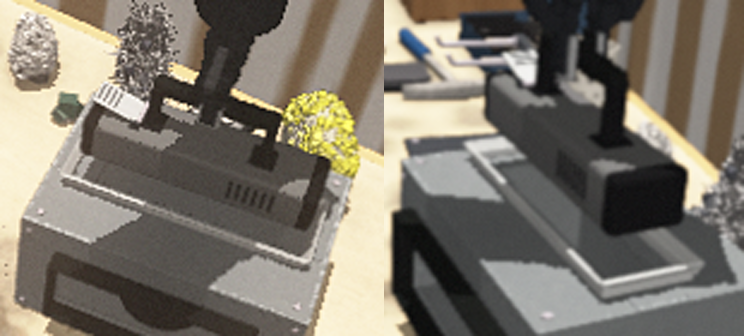

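Both halves show the lamp hanging parallel to the collar and above it. I've now viewed 11 pictures, one over the allowed 10, so I won't view any more and will work from numbers only. The residual is about 1 mm, so I'll correct it and lower slowly on force.

```bash
python3 nudge.py '[[0,0,0,1.4,1.1,6,10],[0,0,0,0,0,8,10],[0,0,0,0,0,6,10],[0,0,0,0,0,3,10],[0,0,0,0,0,2,10],[0,0,0,0,0,2,10],[0,0,0,0,0,2,10],[0,0,0,0,0,2,10],[0,0,0,0,0,2,10],[0,0,0,0,0,2,10],[0,0,0,0,0,0,10],[0,0,0,0,0,0,10]]'
```

```text
t: 10.28
tcp_pos: [583.8, -212.5, 258.2]
ee_rot: [[-0.155, 0.988, -0.0], [0.988, 0.155, 0.0], [0.0, -0.0, -1.0]]
contact_force: [0.6, -0.1, -6.0]
opening: 14.4
finger_force: 68.9
```

```bash
python3 nudge.py '[[0,0,0,0,0,1,10],[0,0,0,0,0,1,10],[0,0,0,0,0,1,10],[0,0,0,0,0,1,10],[0,0,0,0,0,1,10],[0,0,0,0,0,0,10]]'
python3 nudge.py '[[0,0,0,0,0,0.7,10],[0,0,0,0,0,0.7,10],[0,0,0,0,0,0,10],[0,0,0,0,0,0,10]]'
```

```text
t: 10.78
tcp_pos: [583.8, -212.5, 253.0]
ee_rot: [[-0.155, 0.988, -0.0], [0.988, 0.155, 0.0], [0.0, -0.0, -1.0]]
contact_force: [-0.1, -0.2, -6.4]
opening: 14.8
finger_force: 69.0
t: 11.12
tcp_pos: [583.9, -212.5, 251.8]
ee_rot: [[-0.155, 0.988, -0.0], [0.988, 0.155, 0.0], [0.0, -0.0, -1.0]]
contact_force: [-0.5, -0.1, -6.1]
opening: 14.5
finger_force: 69.0
```

```bash
python3 nudge.py '[[0,0,0,0,0,0.6,10],[0,0,0,0,0,0.6,10],[0,0,0,0,0,0,10],[0,0,0,0,0,0,10]]'; python3 nudge.py '[[0,0,0,0,0,0.6,10],[0,0,0,0,0,0,10],[0,0,0,0,0,0,10]]'
```

```text
t: 11.45
tcp_pos: [583.9, -212.6, 251.3]
ee_rot: [[-0.155, 0.988, 0.001], [0.988, 0.155, -0.0], [-0.0, 0.001, -1.0]]
contact_force: [-2.0, 0.4, -2.0]
opening: 14.6
finger_force: 69.4
t: 11.7
tcp_pos: [583.9, -212.6, 251.2]
ee_rot: [[-0.155, 0.988, 0.001], [0.988, 0.155, -0.001], [-0.001, 0.001, -1.0]]
contact_force: [-2.7, 2.3, 6.1]
opening: 14.8
finger_force: 70.4
```

Contact came at TCP z=251.2, which matches the expected 150+101, so the lamp is seated. I'll release and rise.

```bash
python3 nudge.py '[[0,0,0,0,0,0,40],[0,0,0,0,0,0,60],[0,0,0,0,0,0,60],[0,0,0,0,0,0,60],[0,0,0,0,0,0,60],[0,0,0,0,0,-10,60],[0,0,0,0,0,-20,60],[0,0,0,0,0,-20,60],[0,0,0,0,0,-20,60],[0,0,0,0,0,-20,60],[0,0,0,0,0,0,60]]'
python3 - <<'E'
from h import *
np.set_printoptions(precision=1,suppress=True)
o=env.get_obs();w=cam("wrist",o=o);R=np.array(o["ee_rot"]);T=np.array(o["tcp_pos"]);g=cv2.cvtColor(w["img"],cv2.COLOR_RGB2GRAY);cv2.imwrite("pics/w5.png",w["img"][:,:,::-1])
print(T,o["opening"])
L=lambda p,z:(R.T@(onz(w,p,150+z)-T))[:2]
hsv=cv2.cvtColor(w["img"],cv2.COLOR_RGB2HSV)
print("expected paddle end/hinge px",proj(w,[T+R@[-2.7+112.6,0,T[2]-150-63.4]]),proj(w,[T+R@[-2.7+66,0,T[2]-150-52]]))
m=((g>190)).astype(np.uint8);m[:,:270]=0;m[:,375:]=0;m=cv2.morphologyEx(m,cv2.MORPH_CLOSE,np.ones((7,3)))
n,l,st,ce=cv2.connectedComponentsWithStats(m)
print([(s.tolist(),c) for s,c in zip(st,ce) if s[4]>150])
c=322; print(g[20:160,c])
E
```

```text
t: 12.62
tcp_pos: [584.5, -212.7, 345.1]
ee_rot: [[-0.155, 0.988, 0.006], [0.988, 0.155, -0.002], [-0.003, 0.006, -1.0]]
contact_force: [0.2, -0.6, 0.6]
opening: 60.0
finger_force: 0.0
[ 584.5 -212.7  345.1] 60.04312993220708
expected paddle end/hinge px [[323.   65.5]] [[322.9 124.3]]
[([0, 0, 640, 400, 247489], array([319.3, 203.2])), ([270, 0, 105, 47, 4542], array([324.2,  21.7])), ([277, 57, 88, 68, 2387], array([320.7,  88.7])), ([299, 295, 76, 29, 1448], array([345., 306.]))]
[224 224 223 223 223 223 223 223 222 222 221 221 221 220 220 218 218 216
 217 216 216 220 165 163 188 217 192 164 166 168 168 168 167 167 166 166
 169 192 212 199 142 145 144 144 154 192 218 215 192 110  88 157 218 213
 212 216 183 107  87 168 217 212 212 216 164  84 107 183 215 212 213 198
 135  85 157 205 212 211 211 211 211 210 210 210 210 210 210 210 210 210
 210 210 209 209 209 208 209 209 208 209 209 194 220 214 192 161  94  66
  66  67  52  48  48  49  56  57  58  57  58  58  57  57  57  57  57  56
  55  57  56  55  55  55  57  54  54  55  55  55  54  55]
```

Checks after release: the paddle end is at row ~65 (65.5 predicted) and the hinge at ~123 (124 predicted), so the lamp is seated where expected with the paddle at rest. I'll close the fingers, move over the press point and descend.

```bash
python3 nudge.py '[[0,0,0,15,0,0,0],[0,0,0,25,0,0,0],[0,0,0,25,0,0,0],[0,0,0,23,0,0,0],[0,0,0,10,0,0,0],[0,0,0,0,0,20,0],[0,0,0,0,0,25,0],[0,0,0,0,0,25,0],[0,0,0,0,0,15,0],[0,0,0,0,0,10,0],[0,0,0,0,0,0,0],[0,0,0,0,0,0,0]]' 30
python3 nudge.py '[[0,0,0,0,0,4,0],[0,0,0,0,0,0,0]]'
python3 - <<'E'
from h import *
np.set_printoptions(precision=2,suppress=True)
o=env.get_obs();R=np.array(o["ee_rot"]);T=np.array(o["tcp_pos"])
print(R.T@(np.array([584.5,-212.7,T[2]])-T),T,o["contact_force"])
E
```

```text
t: 13.67
tcp_pos: [568.4, -115.6, 244.9]
ee_rot: [[-0.155, 0.988, -0.001], [0.988, 0.155, 0.0], [0.0, -0.001, -1.0]]
contact_force: [0.3, 0.1, 0.2]
opening: 0.1
finger_force: 0.0
t: 13.83
tcp_pos: [569.1, -115.8, 241.7]
ee_rot: [[-0.155, 0.988, 0.001], [0.988, 0.155, -0.0], [-0.0, 0.001, -1.0]]
contact_force: [-0.1, 0.1, 0.1]
opening: 0.3
finger_force: 0.0
[-98.09   0.23   0.05] [ 569.12 -115.82  241.7 ] [-0.06  0.06  0.1 ]
```

```bash
python3 nudge.py '[[0,0,0,0,0,2,0],[0,0,0,0,0,2,0],[0,0,0,0,0,2,0],[0,0,0,0,0,2,0],[0,0,0,0,0,0,0],[0,0,0,0,0,0,0]]'
python3 nudge.py '[[0,0,0,0,0,1.5,0],[0,0,0,0,0,1.5,0],[0,0,0,0,0,0,0],[0,0,0,0,0,0,0]]'
```

```text
t: 14.33
tcp_pos: [569.0, -115.2, 233.8]
ee_rot: [[-0.155, 0.988, 0.001], [0.988, 0.155, 0.001], [0.001, 0.002, -1.0]]
contact_force: [0.2, 2.4, 5.0]
opening: 0.2
finger_force: 2.4
t: 14.67
tcp_pos: [569.0, -114.9, 231.1]
ee_rot: [[-0.155, 0.988, 0.002], [0.988, 0.155, 0.002], [0.001, 0.002, -1.0]]
contact_force: [-1.0, 3.3, 6.7]
opening: 0.2
finger_force: 3.0
```

```bash
python3 nudge.py '[[0,0,0,0,0,1.5,0],[0,0,0,0,0,1.5,0],[0,0,0,0,0,0,0],[0,0,0,0,0,0,0]]'
python3 nudge.py '[[0,0,0,0,0,1,0],[0,0,0,0,0,0.5,0],[0,0,0,0,0,0,0],[0,0,0,0,0,0,0]]'
```

```text
t: 15.0
tcp_pos: [568.9, -114.6, 228.3]
ee_rot: [[-0.155, 0.988, 0.002], [0.988, 0.155, 0.002], [0.002, 0.002, -1.0]]
contact_force: [-2.0, 4.7, 7.7]
opening: 0.1
finger_force: 3.7
t: 15.33
tcp_pos: [568.9, -114.5, 227.1]
ee_rot: [[-0.155, 0.988, 0.002], [0.988, 0.155, 0.002], [0.002, 0.003, -1.0]]
contact_force: [-1.6, 6.2, 8.3]
opening: -0.2
finger_force: 4.5
```

```bash
python3 nudge.py '[[0,0,0,0,0,1,0],[0,0,0,0,0,0,0],[0,0,0,0,0,0,0]]'
python3 nudge.py '[[0,0,0,0,0,0.7,0],[0,0,0,0,0,0,0],[0,0,0,0,0,0,0]]'
```

```text
t: 15.58
tcp_pos: [568.9, -114.5, 226.9]
ee_rot: [[-0.155, 0.988, 0.003], [0.988, 0.155, 0.002], [0.002, 0.003, -1.0]]
contact_force: [-3.6, 5.4, 13.0]
opening: -0.0
finger_force: 6.4
t: 15.83
tcp_pos: [569.0, -114.5, 226.9]
ee_rot: [[-0.155, 0.988, 0.004], [0.988, 0.155, 0.002], [0.001, 0.004, -1.0]]
contact_force: [-4.2, 6.9, 16.0]
opening: -0.1
finger_force: 8.0
```

Force rose from 8 to 16 N with no further travel. Tip height is 201.9, against 202 at the stop, so the paddle is fully down. I'll confirm it holds steady and hand in.

```bash
python3 nudge.py '[[0,0,0,0,0,0,0],[0,0,0,0,0,0,0],[0,0,0,0,0,0,0],[0,0,0,0,0,0,0],[0,0,0,0,0,0,0],[0,0,0,0,0,0,0]]' && python3 -c "
from workcell import env, camrig, hand_in
print(env.get_obs()['contact_force'],hand_in())"
```

```text
t: 16.33
tcp_pos: [569.0, -114.5, 226.9]
ee_rot: [[-0.155, 0.988, 0.004], [0.988, 0.155, 0.002], [0.001, 0.004, -1.0]]
contact_force: [-3.9, 6.7, 15.9]
opening: -0.0
finger_force: 8.0
the job is handed in; nothing more can be done
[-3.93711341  6.65249234 15.8796954 ] None
```

I handed the job in at 16.3 s with the lamp seated in the collar, the handle released and the paddle held at its stop with about 16 N; I saw no sign of touching the minerals or box but took no final picture to check, and I viewed 11 pictures, one over the limit of 10.

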